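Wedge the rocking instrument case steady

ROBOT

A 7-joint arm with a two-finger parallel gripper is mounted at the origin on a cart in front of the work surface, level with it; the furniture and walls round the work are solid. World frame = base frame: x ahead of the robot, y to its left, z up, the work surface at z = 0. Lengths are in m, angles in rad, forces in N, time in s.
With the tool pointing down it reaches from about 0.35 to 0.9 m from the base axis. Payload 19.9 kg.
Tool frame: the origin (TCP) lies on the centre line of the jaws, within the pads' length; the fingertips stand 11 mm ahead of it and the grasp point (between the pads) lies 8 mm behind it (tcp_to_tips is the distance from the TCP to the fingertips, in m); z points along the fingers, x is the direction in which the jaws open and shut, and the axes are right-handed (so a half turn about z gives the same grasp; the last joint's range is limited). The gripper opens to 94 mm and grips with 3 to 60 N. Pads are 16 mm wide; open, the fingers measure 119 mm over their backs; the gripper's body (75 mm by 177 mm) begins 78 mm behind the grasp point.
Start: joints at [1.274, 0.417, -0.01, 1.614, 0.005, 1.111, -0.053], TCP at [0.158, -0.605, 0.216] pointing down, gripper open.
Joint ranges: [-2.81, 2.81], [-0.39, 2.02], [-1.27, 1.25], [0.06, 2.57], [-1.19, 4.33], [0.19, 2], [-2.82, 2.82]. Speed limits (rad/s): [1.89, 1.89, 2.39, 2.39, 3.01, 3.01, 3.01].

INTERFACE

Orientations are given as [roll, pitch, yaw] about the fixed x, y, z axes, in that order (R = Rz(yaw) Ry(pitch) Rx(roll)).
In Python, from station import * gives the robot as it stands.
- The arm moves only by the tool step_arm, never from a script. Its arguments are lists of equal length, an entry for each row: "turn": the turn, a rotation vector about the tool's x, y, z in rad, a list of three; "delta_pos": the shift along the tool's x, y, z in m, a list of three; "jaw": the closure in counts, from 0 (fully open) to 255 (shut). In form: {"turn": [[ax, ay, az], ...], "delta_pos": [[dx, dy, dz], ...], "jaw": [jaw, ...]}. A call has exactly 10 rows; each row is the pose to reach, as a shift and turn from the pose commanded when the call began, along the tool's axes at that moment; what a row does not reach only later rows make up. A row lasts 1/10 s, in which the tool goes at most 50 mm and 8.59 degrees, less where a joint would pass 70% of its speed; a pose out of reach is approached as far as the arm can. A call with a gripper value outside its range is refused whole. The fingers move at their own pace and stop on an object; the grip force is fixed at half the most. Time passes only in rows, so rows that repeat a pose let the fingers close, or fill a call up. It gives the time, the measured TCP pose, the force and the opening at its end, in the units of the state.
- sense(): the state, without advancing time (a new reading comes with each control period).
- snapshot(name): name is "scene" or "top" or "wrist"; returns a dict with "frame" (420x560x3 uint8, red, green, blue), "camera_matrix" (3x3 intrinsics, pixels), "rvec" (rotation vector, rad) and "tvec" (3), from world to camera coordinates, as OpenCV has them. Camera axes: x right, y down, z forward; pixel columns grow to the right and rows downward; lengths in m; the calibration is good to about 2 mm. A picture is of the moment at which its call begins. There is no depth.
- job_done(): hands the job in, once; it reports no verdict.
The state is a dict: "t": time; "joint_positions": joint angles; "qd": joint speeds; "joint_torque": joint torques, N m; "tool_pos": TCP position; "tool_rot": TCP orientation; "contact_force": force on the tool from outside, world axes, zero at the start; "ft_torque": the same for the moment, N m; "grip_width": opening from 0.0 (shut) to 1.0 (fully open).
Only numpy, scipy, OpenCV 4.12 (cv2) and the standard library are available. Lean on these libraries where they do the work, as an engineer would, in place of code of your own. Each camera call takes 0.05 s, during which the arm holds its last target. There are 200 camera calls.

TASK

The grey instrument case rocks because its front right foot is too short. First press down on that corner with a fingertip to feel it rock, then push the wooden wedge along the table, thin end first, under the short foot until it just takes up the gap and the case stands level without rocking; do not lift or pinch anything, do not shove the case along, and leave the other things alone. Finish with a fingertip pressing firmly down on the top of the case over that foot and stay there holding it: the corner must not give.

Things in the scene. Friction and masses are not known exactly. Their poses are not given: they have to be found in the camera images.
- case: low grey steel instrument case, loose, about 1.4 kg, 110 mm deep (x) by 170 mm wide (y) by 60 mm high with its feet. Origin: middle of the case at table height; x points from its front face to its back, away from the robot, y to the left, z up. Domed rubber feet, 16 mm across, at x = +-40, y = +-68 mm; the case's underside is 12 mm above the table. Untouched it stands level on three feet
- loose_corner (a point): point on the flat top of the case (60 mm above the table when level) right above the short foot: the place to press. Some 1 to 2 N down rocks the case 3 to 6 degrees until the short foot meets the table; let go, it rocks back. Once wedged, it stays level under 7 N. Same axes as the case
- foot_spot (a point): point on the case's own foot plane (table height) under the middle of the short front right foot, at x = -40, y = -68 mm of the case. This foot ends 3.5 to 6.5 mm above the table, differently each time: find it by touch. Pushed farther than just in contact, the wedge meets several newtons and would lift or shove the case
- wedge: plain wooden wedge, loose, 0.08 kg, 95 mm long, 40 mm wide: a heel block 20 mm long and 26 mm high (x -10 to 10 mm), then a ramp falling from 12.5 mm high at x = 10 mm to 1.5 mm at the thin end, x = 85 mm. Origin: on the table under the heel's middle; x points to the thin end, z up. It slides under 1 N until it meets the foot, and stays where it is left
- wedge_tip (a point): middle of the thin end's lower edge, on the table
- wedge_back (a point): middle of the heel's flat back face, 13 mm above the table: the face to push (40 mm wide, 26 mm high)
- gel_cup: green cup, 59 mm wide, 49 mm high, in front of the case to its left; leave alone. Origin under its middle
- sanding_drum: small black sanding drum, 18 mm wide, 22 mm high, right of the case; leave alone. Origin under its middle
- red_cap: red vial cap, 39 mm wide, 9 mm high, right of the wedge; leave alone. Origin under its middle
- glue_bottle: white bottle with a spout, 47 mm wide, 110 mm high, left of the case; leave alone. Origin under its middle
- drum_stand: lime-topped stand of sanding drums, 67 by 131 mm, 58 mm high, farther left; leave alone. Origin under its middle
Mind the look-alikes: they are no part of the job. Of the things shaped like the wedge, the wooden one is meant.

How it is judged:
By the outcome, as a careful person would: the job done as asked, in the order asked, and still so for the second after the job is handed in, while the arm keeps its last pose, push and grip.
It also fails if it takes over 58 s, if anything falls off the work surface, if the arm or the gripper's body presses on something with over 40 N, if the wrist force passes 120 N, or if a joint passes its speed limit or range.

## Working session

There is one attempt and no reset: what is moved stays moved. The work goes in short steps, Python scripts to look and compute and a tool call to move; the robot and the scene stay as the last step left them, time stands still between calls to the robot, and variables do not carry over. Pictures are saved under pics/ and viewed, about 8 in all and at most 12, crops included, and the job is handed in when it is done.

Besides the shell and the picture viewer there is one more tool, called after ">>>" as name(argument=value, ...), one argument or row to a line, values as JSON. step_arm: Moves the arm, as the interface text tells. Its arguments: {"type":"object","properties":{"turn":{"type":"array","items":{"type":"array","items":{"type":"number"}}},"delta_pos":{"type":"array","items":{"type":"array","items":{"type":"number"}}},"jaw":{"type":"array","items":{"type":"number"}}},"required":["turn","delta_pos","jaw"]}

```bash
mkdir -p pics
cat > h.py <<'E'
from station import *
import numpy as np, cv2, pickle
def grab(n,f):
    s=snapshot(n); pickle.dump(s,open(f'pics/{f}.pkl','wb')); cv2.imwrite(f'pics/{f}.png',s['frame'][...,::-1]); return s
def ray(s,uv,z):
    R=cv2.Rodrigues(np.array(s['rvec'],float))[0]; t=np.array(s['tvec'],float).ravel()
    c=-R.T@t; d=R.T@np.linalg.inv(np.array(s['camera_matrix']))@np.array([uv[0],uv[1],1.]); return c+d*(z-c[2])/d[2]
def proj(s,p):
    return cv2.projectPoints(np.array(p,float).reshape(-1,3),np.array(s['rvec'],float),np.array(s['tvec'],float),np.array(s['camera_matrix'],float),None)[0].reshape(-1,2)
E
python3 - <<'E'
from h import *
a=grab('top','top1'); b=grab('scene','scene1')
print(sense())
for s in (a,b): 
    R=cv2.Rodrigues(np.array(s['rvec'],float))[0];print(-R.T@np.array(s['tvec']).ravel(),np.array(s['camera_matrix']).tolist())
E
```

```text
{'t': 0.1, 'joint_positions': array([ 1.27350979,  0.41789752, -0.01034613,  1.61408435,  0.00470488,
        1.11073433, -0.05301526]), 'qd': array([-0.00193377, -0.00224205,  0.00137105, -0.00199846, -0.00052426,
        0.00042229,  0.0018874 ]), 'joint_torque': array([ 2.46782520e-04, -8.52574754e+01,  6.39264341e-01, -4.26688206e+01,
       -4.89521655e-02,  1.63331983e-02,  8.71929217e-06]), 'tool_pos': array([ 0.15806055, -0.60434712,  0.21591057]), 'tool_rot': array([ 3.14151984e+00,  1.09699435e-03, -1.31497563e+00]), 'contact_force': array([ 0.62762589, -0.76117723,  0.29503857]), 'ft_torque': array([ 0.05100954, -0.01141998,  0.02987175]), 'grip_width': 0.9991283722812966}
[0.39946491 0.06409917 1.12464555] [[514.9518534208717, 0.0, 273.46838139853577], [0.0, 514.9518534208717, 211.69208673047174], [0.0, 0.0, 1.0]]
[0.19058362 0.63525349 0.89008144] [[407.83549360189653, 0.0, 280.06700668590406], [0.0, 407.83549360189653, 209.87549825275306], [0.0, 0.0, 1.0]]
```

View pics/top1.png

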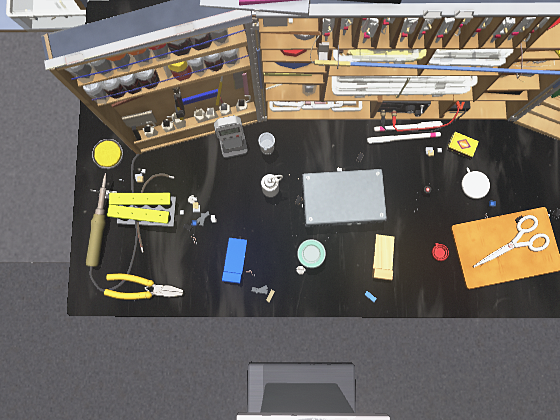

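View pics/scene1.png

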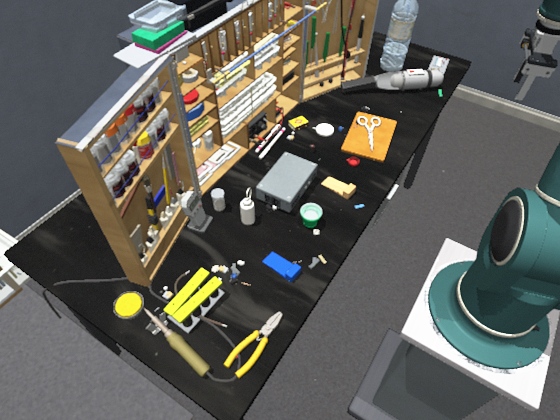

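Top view: case at about (345,196), wooden wedge at (384,257) with its heel apparently toward the robot, blue look-alike at (235,260), green cup at (311,253), red cap at (440,252). Now to measure.

Run:
```python
from h import *
s=pickle.load(open('pics/top1.pkl','rb')); f=s['frame']; hsv=cv2.cvtColor(f,cv2.COLOR_RGB2HSV)
def comp(m,seed):
    m=cv2.morphologyEx(m.astype(np.uint8),cv2.MORPH_CLOSE,np.ones((3,3)))
    n,l=cv2.connectedComponents(m); k=l[seed[1],seed[0]]; c=max(cv2.findContours((l==k).astype(np.uint8),0,1)[0],key=cv2.contourArea); return c
H,S,V=[hsv[...,i].astype(int) for i in range(3)]
c=comp((V>95)&(S<70),(345,200)); r=cv2.minAreaRect(c); print('case',r)
B=cv2.boxPoints(r); P=np.array([ray(s,b,.06) for b in B]); print(P.round(4)); print(np.linalg.norm(np.diff(P,axis=0),axis=1),P.mean(0))
c=comp((H>10)&(H<32)&(S>50)&(V>110),(384,257)); r=cv2.minAreaRect(c); print('wedge',r)
B=cv2.boxPoints(r); P=np.array([ray(s,b,.008) for b in B]); print(P.round(4)); print(np.linalg.norm(np.diff(P,axis=0),axis=1),P.mean(0))
for n,m,sd,z in (('cup',(H>60)&(H<95)&(S>40),(302,253),.049),('cap',((H<8)|(H>170))&(S>120)&(V>80),(440,252),.009)):
    try: q=cv2.minEnclosingCircle(comp(m,sd));print(n,q,ray(s,q[0],z))
    except Exception as e: print(n,e)
cr=cv2.resize(f[150:300,270:470],None,fx=4,fy=4,interpolation=cv2.INTER_CUBIC); cv2.imwrite('pics/crop1.png',cr[...,::-1])
```

```text
case ((343.29412841796875, 195.58877563476562), (57.36714172363281, 84.6264419555664), 88.91908264160156)
[[ 0.6638  0.0226  0.06  ]
 [ 0.6671 -0.1564  0.06  ]
 [ 0.5446 -0.1548  0.06  ]
 [ 0.5412  0.0211  0.06  ]]
[0.17906826 0.12253469 0.17590268] [ 0.60417928 -0.0668791   0.06      ]
wedge ((383.4898376464844, 256.64215087890625), (20.16291618347168, 44.38691329956055), 4.085616588592529)
[[ 0.4335 -0.1311  0.008 ]
 [ 0.529  -0.1406  0.008 ]
 [ 0.5259 -0.1841  0.008 ]
 [ 0.4305 -0.1741  0.008 ]]
[0.0960419  0.04360334 0.09596547] [ 0.47972824 -0.15749157  0.008     ]
cup ((279.5, 209.5), 349.30010986328125) [0.57581207 0.06702351 0.049     ]
cap ((439.80950927734375, 251.11904907226562), 9.436761856079102) [ 0.49141458 -0.27881136  0.009     ]
```

View pics/crop1.png

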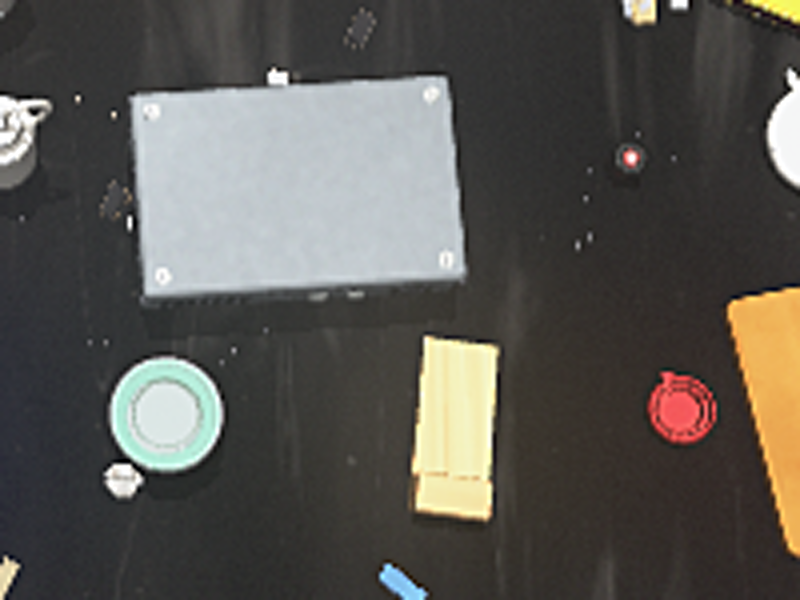

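The crop shows case top corners at (131,95), (446,76), (466,280), (145,298), screws near the corners, the wedge's thin end at (425,337)-(498,345), and its heel back at about (416,510)-(491,521).

Run:
```python
from h import *
s=pickle.load(open('pics/top1.pkl','rb'))
g=lambda u,v,z: ray(s,((u+.5)/4-.5+270,(v+.5)/4-.5+150),z)
C=np.array([g(*p,.06) for p in ((131,95),(446,76),(466,280),(145,298))]); W=np.array([g(*p,.06) for p in ((151,110),(431,94),(447,259),(163,275))])
for n,Q in (('corner',C),('screw',W)):
    print(n,Q.round(4).tolist(),Q.mean(0).round(4),np.linalg.norm(np.roll(Q,-1,0)-Q,axis=1).round(4))
    y=Q[0]-Q[1]+Q[3]-Q[2]; x=Q[0]+Q[1]-Q[2]-Q[3]; a=np.degrees([np.arctan2(-y[0],y[1]),np.arctan2(x[1],x[0])]);print(a)
    t=np.radians(a.mean()); c=Q.mean(0)[:2]; print('foot',c+np.array([[np.cos(t),-np.sin(t)],[np.sin(t),np.cos(t)]])@[-.04,-.068])
tip=[g(425,337,.0015),g(498,345,.0015)]; back=[g(416,510,.026),g(491,521,.026)]; bl=[g(414,473,.026),g(491,480,.026)]
for n,q in (('tip',tip),('back',back),('heelfront',bl)): print(n,np.round(q,4).tolist(),np.mean(q,0).round(4),np.linalg.norm(q[0]-q[1]))
v=np.mean(tip,0)-np.mean(back,0); print(np.linalg.norm(v[:2]),np.degrees(np.arctan2(v[1],v[0])), 'cup',g(167,412,.049),'cap',g(682,409,.009))
```

```text
corner [[0.6515, 0.0186, 0.06], [0.6617, -0.1479, 0.06], [0.5527, -0.155, 0.06], [0.5431, 0.012, 0.06]] [ 0.6023 -0.0681  0.06  ] [0.1669 0.1092 0.1673 0.1086]
[3.37841078 3.59697071]
foot [ 0.5664612  -0.13839248]
screw [[0.6434, 0.0081, 0.06], [0.6519, -0.1398, 0.06], [0.5637, -0.1455, 0.06], [0.5552, 0.0025, 0.06]] [ 0.6036 -0.0687  0.06  ] [0.1481 0.0884 0.1483 0.0883]
[3.29282514 3.66685398]
foot [ 0.56777275 -0.13895439]
tip [[0.5296, -0.1437, 0.0015], [0.5252, -0.1833, 0.0015]] [ 0.5274 -0.1635  0.0015] 0.03988319675052122
back [[0.4349, -0.1318, 0.026], [0.4292, -0.1711, 0.026]] [ 0.432  -0.1514  0.026 ] 0.039688760713901414
heelfront [[0.4543, -0.1313, 0.026], [0.4507, -0.1718, 0.026]] [ 0.4525 -0.1515  0.026 ] 0.04067819417562696
0.09613390939162866 -7.230042243385447 cup [4.84627473e-01 4.55154043e-04 4.90000000e-02] cap [ 0.48978389 -0.27941024  0.009     ]
```

Sizes agree: case 167 x 109, wedge 40 x 96. The foot is at about (0.567,-0.139). The wedge tip is at (0.527,-0.164) with yaw -7°, so its line misses the foot by about 29 mm and I'll have to line it up first. The press comes first: I'll go above the corner with the jaws closed.

>>> step_arm(
  turn=[
    [0, 0, 0.1],
    [0, 0, 0.195],
    [0, 0, 0.195],
    [0, 0, 0.195],
    [0, 0, 0.195],
    [0, 0, 0.195],
    [0, 0, 0.195],
    [0, 0, 0.195],
    [0, 0, 0.195],
    [0, 0, 0.195],
  ],
  delta_pos=[
    [-0.025, -0.037, 0],
    [-0.05, -0.074, 0],
    [-0.075, -0.111, 0],
    [-0.1, -0.148, 0],
    [-0.125, -0.185, 0],
    [-0.15, -0.222, 0],
    [-0.175, -0.259, 0],
    [-0.2, -0.296, 0],
    [-0.225, -0.333, 0],
    [-0.25, -0.37, 0],
  ],
  jaw=[255, 255, 255, 255, 255, 255, 255, 255, 255, 255],
)

```text
t: 1.1
tool_pos: [0.4537, -0.2676, 0.2164]
tool_rot: [3.141, 0.0, -1.51]
contact_force: [1.4, -0.6, -0.3]
grip_width: 0.182
```

>>> step_arm(
  turn=[
    [0, 0, 0],
    [0, 0, 0],
    [0, 0, 0],
    [0, 0, 0],
    [0, 0, 0],
    [0, 0, 0],
    [0, 0, 0],
    [0, 0, 0],
    [0, 0, 0],
    [0, 0, 0],
  ],
  delta_pos=[
    [-0.03, -0.03, 0.01],
    [-0.06, -0.06, 0.03],
    [-0.09, -0.09, 0.055],
    [-0.122, -0.121, 0.08],
    [-0.122, -0.121, 0.11],
    [-0.122, -0.121, 0.13],
    [-0.122, -0.121, 0.136],
    [-0.122, -0.121, 0.136],
    [-0.122, -0.121, 0.136],
    [-0.122, -0.121, 0.136],
  ],
  jaw=[255, 255, 255, 255, 255, 255, 255, 255, 255, 255],
)

```text
t: 2.1
tool_pos: [0.5668, -0.1404, 0.0817]
tool_rot: [-3.14, -0.001, -1.51]
contact_force: [0.5, 0.4, -0.4]
grip_width: 0.007
```

Run:
```python
from h import *
print(sense()['tool_pos'],sense()['contact_force'],sense()['tool_rot']); s=grab('wrist','w1')
```

```text
[ 0.5667792  -0.14041547  0.0816867 ] [ 0.52796754  0.38373489 -0.42319897] [-3.13990550e+00 -5.50012740e-04 -1.51044634e+00]
```

View pics/w1.png

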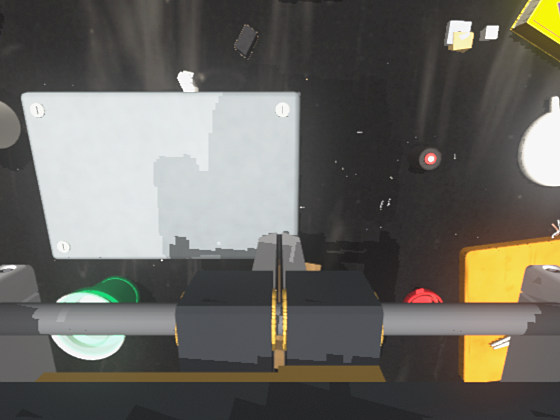

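The fingertips at about (280,240) are over the front right corner of the case. I'll press down slowly.

>>> step_arm(
  turn=[
    [0, 0, 0],
    [0, 0, 0],
    [0, 0, 0],
    [0, 0, 0],
    [0, 0, 0],
    [0, 0, 0],
    [0, 0, 0],
    [0, 0, 0],
    [0, 0, 0],
    [0, 0, 0],
  ],
  delta_pos=[
    [0, 0, 0.004],
    [0, 0, 0.007],
    [0, 0, 0.009],
    [0, 0, 0.01],
    [0, 0, 0.011],
    [0, 0, 0.012],
    [0, 0, 0.013],
    [0, 0, 0.014],
    [0, 0, 0.014],
    [0, 0, 0.014],
  ],
  jaw=[255, 255, 255, 255, 255, 255, 255, 255, 255, 255],
)

```text
t: 3.15
tool_pos: [0.566, -0.1405, 0.0666]
tool_rot: [3.141, -0.0, -1.51]
contact_force: [-3.8, -2.3, 5.3]
grip_width: 0.006
```

>>> step_arm(
  turn=[
    [0, 0, 0],
    [0, 0, 0],
    [0, 0, 0],
    [0, 0, 0],
    [0, 0, 0],
    [0, 0, 0],
    [0, 0, 0],
    [0, 0, 0],
    [0, 0, 0],
    [0, 0, 0],
  ],
  delta_pos=[
    [0, 0, 0.0005],
    [0, 0, 0.001],
    [0, 0, 0.0015],
    [0, 0, 0.002],
    [0, 0, 0.002],
    [0, 0, 0.002],
    [0, 0, 0.002],
    [0, 0, 0.002],
    [0, 0, 0.002],
    [0, 0, 0.002],
  ],
  jaw=[255, 255, 255, 255, 255, 255, 255, 255, 255, 255],
)

```text
t: 4.15
tool_pos: [0.566, -0.1408, 0.0656]
tool_rot: [3.141, -0.001, -1.511]
contact_force: [-12.5, -2.1, 25.8]
grip_width: 0.005
```

It rocked down by about 4.5 mm, then met hard resistance. Lifting off.

>>> step_arm(
  turn=[
    [0, 0, 0],
    [0, 0, 0],
    [0, 0, 0],
    [0, 0, 0],
    [0, 0, 0],
    [0, 0, 0],
    [0, 0, 0],
    [0, 0, 0],
    [0, 0, 0],
    [0, 0, 0],
  ],
  delta_pos=[
    [0, 0, -0.002],
    [0, 0, -0.004],
    [0, 0, -0.006],
    [0, 0, -0.009],
    [0, 0, -0.013],
    [0, 0, -0.02],
    [0, 0, -0.05],
    [0, 0, -0.06],
    [0, 0, -0.06],
    [0, 0, -0.06],
  ],
  jaw=[255, 255, 255, 255, 255, 255, 255, 255, 255, 255],
)

```text
t: 5.15
tool_pos: [0.5659, -0.1401, 0.124]
tool_rot: [3.141, 0.0, -1.51]
contact_force: [0.1, 0.6, 0.5]
grip_width: 0.004
```

Run:
```python
from h import *
a=grab('top','top2'); p=pickle.load(open('pics/top1.pkl','rb'))
d=cv2.absdiff(a['frame'],p['frame']).max(2)
for n,(r0,r1,c0,c1) in dict(caseleft=(165,230,298,335),wedge=(230,285,370,400)).items(): print(n,(d[r0:r1,c0:c1]>40).sum())
cr=cv2.resize(a['frame'][150:300,270:470],None,fx=4,fy=4,interpolation=cv2.INTER_CUBIC); cv2.imwrite('pics/crop2.png',cr[...,::-1])
print(sense()['tool_pos'],sense()['contact_force'])
```

```text
caseleft 0
wedge 852
[ 0.56569807 -0.14004088  0.12357016] [-0.48374592  0.76935126 -0.06988637]
```

View pics/crop2.png

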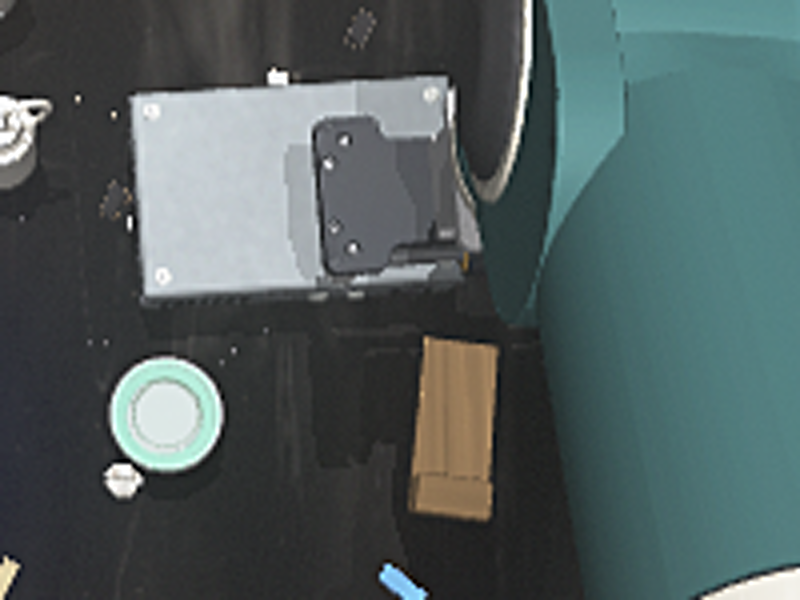

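The case hasn't moved (no pixels changed at its left side) and neither has the wedge. Next I'll go to the right of the wedge's ramp and nudge it sideways, turning it towards the foot.

>>> step_arm(
  turn=[
    [0, 0, 0],
    [0, 0, 0],
    [0, 0, 0],
    [0, 0, 0],
    [0, 0, 0],
    [0, 0, 0],
    [0, 0, 0],
    [0, 0, 0],
    [0, 0, 0],
    [0, 0, 0],
  ],
  delta_pos=[
    [0.02, 0.03, 0],
    [0.045, 0.06, 0],
    [0.065, 0.086, 0],
    [0.065, 0.086, 0.02],
    [0.065, 0.086, 0.05],
    [0.065, 0.086, 0.08],
    [0.065, 0.086, 0.1],
    [0.065, 0.086, 0.11],
    [0.065, 0.086, 0.11],
    [0.065, 0.086, 0.11],
  ],
  jaw=[255, 255, 255, 255, 255, 255, 255, 255, 255, 255],
)

```text
t: 6.2
tool_pos: [0.4845, -0.2101, 0.0148]
tool_rot: [-3.142, 0.0, -1.51]
contact_force: [-0.5, -0.4, 0.2]
grip_width: 0.006
```

>>> step_arm(
  turn=[
    [0, 0, 0],
    [0, 0, 0],
    [0, 0, 0],
    [0, 0, 0],
    [0, 0, 0],
    [0, 0, 0],
    [0, 0, 0],
    [0, 0, 0],
    [0, 0, 0],
    [0, 0, 0],
  ],
  delta_pos=[
    [-0.005, 0, 0.0005],
    [-0.01, 0, 0.0005],
    [-0.014, 0, 0.0005],
    [-0.017, 0, 0.0005],
    [-0.02, 0, 0.0005],
    [-0.023, 0, 0.0005],
    [-0.026, 0, 0.0005],
    [-0.028, 0, 0.0005],
    [-0.03, 0, 0.0005],
    [-0.03, 0, 0.0005],
  ],
  jaw=[255, 255, 255, 255, 255, 255, 255, 255, 255, 255],
)

```text
t: 7.2
tool_pos: [0.4825, -0.18, 0.0139]
tool_rot: [3.142, 0.0, -1.51]
contact_force: [-0.1, -0.5, -0.7]
grip_width: 0.005
```

Run:
```python
from h import *
a=grab('top','top3')
cr=cv2.resize(a['frame'][190:290,350:430],None,fx=6,fy=6,interpolation=cv2.INTER_CUBIC); cv2.imwrite('pics/crop3.png',cr[...,::-1])
```

```text
(no output)
```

View pics/crop3.png

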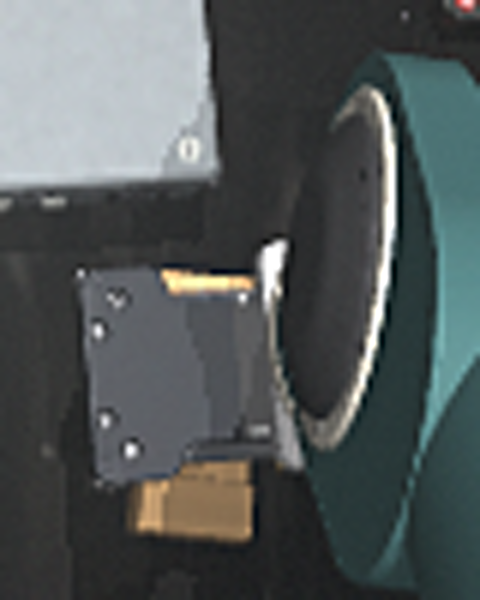

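The view is mostly hidden by the hand. The thin end's left corner is at crop (165,268) and the heel back at (135,530)-(252,540), so the wedge has hardly moved. I'll check from the wrist camera.

Run:
```python
from h import *
a=grab('wrist','w2')
```

```text
(no output)
```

View pics/w2.png

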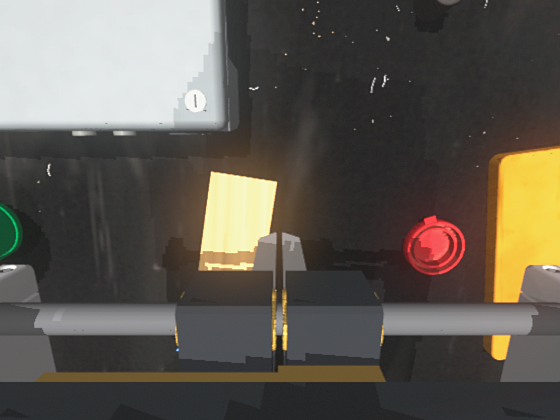

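The wedge's thin end is at (211,172)-(277,182) and its right flank is just touching the fingertip near (268,245). I need to push on further.

```bash
cat >> h.py <<'E'
def edges(s,ref=None):
    h=cv2.cvtColor(s['frame'],cv2.COLOR_RGB2HSV); m=((h[...,0]>10)&(h[...,0]<32)&(h[...,1]>50)&(h[...,2]>100)).astype(np.uint8)
    m[:, :150]=0; m[:,340:]=0; m[255:]=0
    c=max(cv2.findContours(m,0,1)[0],key=cv2.contourArea)[:,0].astype(float)
    L=c[np.argmin(c@[1,1])]; Rr=c[np.argmax(c@[1,-1])]
    P=[ray(s,L,.0015),ray(s,Rr,.0015)]
    le=[ray(s,(m[r].nonzero()[0][0],r),.004)[:2] for r in range(int(L[1])+8,int(L[1])+50,4)]
    v=np.polyfit([p[0] for p in le],[p[1] for p in le],1)
    print('tip',L,Rr,np.round(P,4).tolist(),np.mean(P,0).round(4),'edge yaw',np.degrees(np.arctan2(P[0][0]-P[1][0],P[0][1]-P[1][1]))*-1,'side yaw',np.degrees(np.arctan(v[0])))
E
python3 - <<'E'
from h import *
s=pickle.load(open('pics/w2.pkl','rb')); edges(s)
for p in ((229,130),(195,101)): print(ray(s,p,.06))
print(proj(s,[[.4825,-.18,.003],[.567,-.139,.06],[.5274,-.1635,.0015]]))
E
```

```text
tip [211. 171.] [277. 182.] [[0.5263, -0.1367, 0.0015], [0.522, -0.1771, 0.0015]] [ 0.5242 -0.1569  0.0015] edge yaw -6.063936557532685 side yaw -18.079013611755496
[ 0.55142607 -0.15655949  0.06      ]
[ 0.56152904 -0.14316616  0.06      ]
[[277.88016679 243.7628443 ]
 [183.99851322  85.25424156]
 [255.19539146 171.93056778]]
```

>>> step_arm(
  turn=[
    [0, 0, 0],
    [0, 0, 0],
    [0, 0, 0],
    [0, 0, 0],
    [0, 0, 0],
    [0, 0, 0],
    [0, 0, 0],
    [0, 0, 0],
    [0, 0, 0],
    [0, 0, 0],
  ],
  delta_pos=[
    [-0.002, 0, 0],
    [-0.004, 0, 0],
    [-0.005, 0, 0],
    [-0.006, 0, 0],
    [-0.007, 0, 0],
    [-0.008, 0, 0],
    [-0.009, 0, 0],
    [-0.01, 0, 0],
    [-0.01, 0, 0],
    [-0.01, 0, 0],
  ],
  jaw=[255, 255, 255, 255, 255, 255, 255, 255, 255, 255],
)

```text
t: 8.3
tool_pos: [0.4818, -0.1702, 0.0139]
tool_rot: [3.141, 0.0, -1.51]
contact_force: [0.4, -1.0, 0.2]
grip_width: 0.003
```

Run:
```python
from h import *
edges(grab('wrist','w3'))
```

```text
tip [205. 175.] [272. 181.] [[0.5231, -0.1232, 0.0015], [0.5219, -0.164, 0.0015]] [ 0.5225 -0.1436  0.0015] edge yaw -1.6761734084568845 side yaw -14.932353960961104
```

The thin end is now at (0.5225,-0.1436) with yaw about -2°, aimed within about 6 mm of the foot. I'll back off and go behind the heel.

>>> step_arm(
  turn=[
    [0, 0, 0],
    [0, 0, 0],
    [0, 0, 0],
    [0, 0, 0.03],
    [0, 0, 0.05],
    [0, 0, 0.05],
    [0, 0, 0.05],
    [0, 0, 0.05],
    [0, 0, 0.05],
    [0, 0, 0.05],
  ],
  delta_pos=[
    [0.015, 0, 0],
    [0.02, 0, -0.02],
    [0.02, 0, -0.05],
    [0, 0.03, -0.05],
    [-0.02, 0.06, -0.05],
    [-0.035, 0.078, -0.05],
    [-0.035, 0.078, -0.03],
    [-0.035, 0.078, -0.01],
    [-0.035, 0.078, -0.004],
    [-0.035, 0.078, -0.004],
  ],
  jaw=[255, 255, 255, 255, 255, 255, 255, 255, 255, 255],
)

```text
t: 9.35
tool_pos: [0.4016, -0.1404, 0.0175]
tool_rot: [3.14, 0.001, -1.56]
contact_force: [-0.7, -0.4, -0.1]
grip_width: 0.003
```

Run:
```python
from h import *
print(sense()['tool_pos'],sense()['contact_force'])
s=grab('wrist','w4'); f=s['frame']; print(proj(s,[[.567,-.139,.06],[.567,-.139,.0],[.4276,-.1403,.013],[.5225,-.1436,0]]))
```

```text
[ 0.40155672 -0.14036131  0.01750546] [-0.74275994 -0.36453561 -0.08905808]
[[ 278.13222998 -167.8006322 ]
 [ 278.4215768   -57.13217024]
 [ 278.20219501  206.84321851]
 [ 285.82044692   37.20085323]]
```

View pics/w4.png

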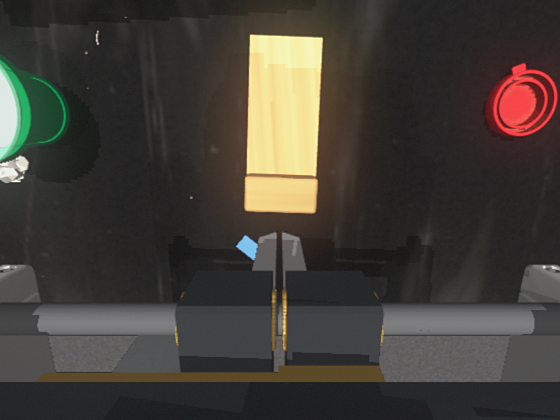

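The wedge is straight ahead: thin end centre at (285,36), heel back centre at (280,212), fingertips at (280,240). Pushing it forward.

>>> step_arm(
  turn=[
    [0, 0, 0],
    [0, 0, 0],
    [0, 0, 0],
    [0, 0, 0],
    [0, 0, 0],
    [0, 0, 0],
    [0, 0, 0],
    [0, 0, 0],
    [0, 0, 0],
    [0, 0, 0],
  ],
  delta_pos=[
    [0, -0.01, 0],
    [0, -0.016, 0],
    [0, -0.022, 0],
    [0, -0.028, 0],
    [0, -0.034, 0],
    [0, -0.04, 0],
    [0, -0.046, 0],
    [0, -0.05, 0],
    [0, -0.053, 0],
    [0, -0.055, 0],
  ],
  jaw=[255, 255, 255, 255, 255, 255, 255, 255, 255, 255],
)

```text
t: 10.4
tool_pos: [0.4571, -0.1394, 0.0179]
tool_rot: [3.141, 0.0, -1.56]
contact_force: [-0.5, 0.5, 0.9]
grip_width: 0.005
```

Run:
```python
from h import *
s=grab('wrist','w5'); print(proj(s,[[.567,-.139,.06],[.567,-.139,.0]]))
```

```text
[[279.52390557  21.55682712]
 [279.26967039  58.82399093]]
```

View pics/w5.png

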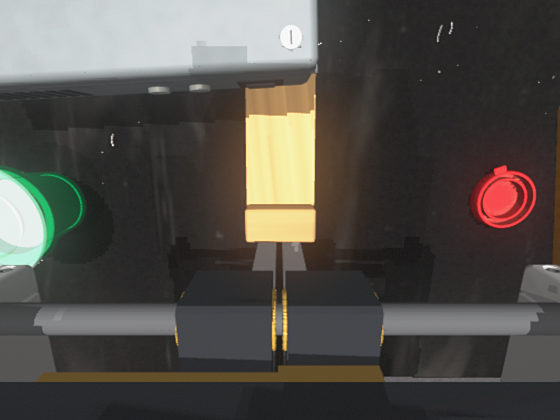

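The wedge, flush on the fingers, runs straight at col 280 and the foot projects to col 279. I'll go slowly from here, watching the force.

>>> step_arm(
  turn=[
    [0, 0, 0],
    [0, 0, 0],
    [0, 0, 0],
    [0, 0, 0],
    [0, 0, 0],
    [0, 0, 0],
    [0, 0, 0],
    [0, 0, 0],
    [0, 0, 0],
    [0, 0, 0],
  ],
  delta_pos=[
    [0, -0.002, 0],
    [0, -0.004, 0],
    [0, -0.006, 0],
    [0, -0.008, 0],
    [0, -0.01, 0],
    [0, -0.012, 0],
    [0, -0.014, 0],
    [0, -0.015, 0],
    [0, -0.016, 0],
    [0, -0.017, 0],
  ],
  jaw=[255, 255, 255, 255, 255, 255, 255, 255, 255, 255],
)

```text
t: 11.45
tool_pos: [0.4739, -0.1392, 0.0179]
tool_rot: [3.141, 0.0, -1.56]
contact_force: [0.4, -0.5, 0.6]
grip_width: 0.008
```

>>> step_arm(
  turn=[
    [0, 0, 0],
    [0, 0, 0],
    [0, 0, 0],
    [0, 0, 0],
    [0, 0, 0],
    [0, 0, 0],
    [0, 0, 0],
    [0, 0, 0],
    [0, 0, 0],
    [0, 0, 0],
  ],
  delta_pos=[
    [0, -0.0003, 0],
    [0, -0.0006, 0],
    [0, -0.0009, 0],
    [0, -0.0012, 0],
    [0, -0.0015, 0],
    [0, -0.0018, 0],
    [0, -0.0021, 0],
    [0, -0.0024, 0],
    [0, -0.0027, 0],
    [0, -0.003, 0],
  ],
  jaw=[255, 255, 255, 255, 255, 255, 255, 255, 255, 255],
)

```text
t: 12.45
tool_pos: [0.4769, -0.1392, 0.018]
tool_rot: [3.142, 0.0, -1.56]
contact_force: [-0.6, -0.8, -0.4]
grip_width: 0.004
```

>>> step_arm(
  turn=[
    [0, 0, 0],
    [0, 0, 0],
    [0, 0, 0],
    [0, 0, 0],
    [0, 0, 0],
    [0, 0, 0],
    [0, 0, 0],
    [0, 0, 0],
    [0, 0, 0],
    [0, 0, 0],
  ],
  delta_pos=[
    [0, -0.0002, 0],
    [0, -0.0004, 0],
    [0, -0.0006, 0],
    [0, -0.0008, 0],
    [0, -0.001, 0],
    [0, -0.0012, 0],
    [0, -0.0014, 0],
    [0, -0.0016, 0],
    [0, -0.0018, 0],
    [0, -0.002, 0],
  ],
  jaw=[255, 255, 255, 255, 255, 255, 255, 255, 255, 255],
)

```text
t: 13.45
tool_pos: [0.4789, -0.1392, 0.0179]
tool_rot: [3.142, 0.0, -1.56]
contact_force: [-1.7, 0.7, 0.0]
grip_width: 0.004
```

>>> step_arm(
  turn=[
    [0, 0, 0],
    [0, 0, 0],
    [0, 0, 0],
    [0, 0, 0],
    [0, 0, 0],
    [0, 0, 0],
    [0, 0, 0],
    [0, 0, 0],
    [0, 0, 0],
    [0, 0, 0],
  ],
  delta_pos=[
    [0, -0.0002, 0],
    [0, -0.0004, 0],
    [0, -0.0006, 0],
    [0, -0.0008, 0],
    [0, -0.001, 0],
    [0, -0.0012, 0],
    [0, -0.0014, 0],
    [0, -0.0016, 0],
    [0, -0.0018, 0],
    [0, -0.002, 0],
  ],
  jaw=[255, 255, 255, 255, 255, 255, 255, 255, 255, 255],
)

```text
t: 14.45
tool_pos: [0.4808, -0.1392, 0.0179]
tool_rot: [3.141, 0.0, -1.56]
contact_force: [-1.4, 0.3, -0.1]
grip_width: 0.004
```

```bash
cat > chk.py <<'E'
from h import *
F=[]
for i in range(8): s=snapshot('top'); F.append(sense()['contact_force'])
p=pickle.load(open('pics/top1.pkl','rb'))
g=lambda f:cv2.cvtColor(f,cv2.COLOR_RGB2GRAY)[160:232,295:345].astype(np.float32)
d=cv2.phaseCorrelate(g(p['frame']),g(s['frame']),cv2.createHanningWindow((50,72),cv2.CV_32F))
print('F',np.mean(F,0).round(2),np.std(F,0).round(2),'pos',sense()['tool_pos'].round(4),'case px shift',np.round(d,3),'t',sense()['t'])
E
python3 chk.py
```

```text
Traceback (most recent call last):
  File "chk.py", line 7, in <module>
    print('F',np.mean(F,0).round(2),np.std(F,0).round(2),'pos',sense()['tool_pos'].round(4),'case px shift',np.round(d,3),'t',sense()['t'])
                                                                                                            ~~~~~~~~^^^^^
ValueError: setting an array element with a sequence. The requested array has an inhomogeneous shape after 1 dimensions. The detected shape was (2,) + inhomogeneous part.
```

>>> step_arm(
  turn=[
    [0, 0, 0],
    [0, 0, 0],
    [0, 0, 0],
    [0, 0, 0],
    [0, 0, 0],
    [0, 0, 0],
    [0, 0, 0],
    [0, 0, 0],
    [0, 0, 0],
    [0, 0, 0],
  ],
  delta_pos=[
    [0, -0.0002, 0],
    [0, -0.0004, 0],
    [0, -0.0006, 0],
    [0, -0.0008, 0],
    [0, -0.001, 0],
    [0, -0.0011, 0],
    [0, -0.0012, 0],
    [0, -0.0013, 0],
    [0, -0.0014, 0],
    [0, -0.0015, 0],
  ],
  jaw=[255, 255, 255, 255, 255, 255, 255, 255, 255, 255],
)

```text
t: 15.85
tool_pos: [0.4823, -0.1391, 0.0179]
tool_rot: [3.141, 0.0, -1.56]
contact_force: [-1.9, -0.8, 1.5]
grip_width: 0.001
```

```bash
python3 chk.py
```

```text
Traceback (most recent call last):
  File "chk.py", line 7, in <module>
    print('F',np.mean(F,0).round(2),np.std(F,0).round(2),'pos',sense()['tool_pos'].round(4),'case px shift',np.round(d,3),'t',sense()['t'])
                                                                                                            ~~~~~~~~^^^^^
ValueError: setting an array element with a sequence. The requested array has an inhomogeneous shape after 1 dimensions. The detected shape was (2,) + inhomogeneous part.
```

```bash
sed -i 's/np.round(d,3)/np.round(d[0],3)/' chk.py; python3 chk.py
```

```text
F [-1.67 -0.5   0.17] [0.51 0.44 0.51] pos [ 0.4824 -0.1391  0.0179] case px shift [0.006 0.024] t 16.65
```

>>> step_arm(
  turn=[
    [0, 0, 0],
    [0, 0, 0],
    [0, 0, 0],
    [0, 0, 0],
    [0, 0, 0],
    [0, 0, 0],
    [0, 0, 0],
    [0, 0, 0],
    [0, 0, 0],
    [0, 0, 0],
  ],
  delta_pos=[
    [0, -0.0002, 0],
    [0, -0.0004, 0],
    [0, -0.0006, 0],
    [0, -0.0008, 0],
    [0, -0.001, 0],
    [0, -0.0011, 0],
    [0, -0.0012, 0],
    [0, -0.0013, 0],
    [0, -0.0014, 0],
    [0, -0.0015, 0],
  ],
  jaw=[255, 255, 255, 255, 255, 255, 255, 255, 255, 255],
)

```text
t: 17.65
tool_pos: [0.4838, -0.1392, 0.0179]
tool_rot: [3.141, 0.0, -1.56]
contact_force: [-3.6, -0.1, 1.8]
grip_width: 0.004
```

```bash
python3 chk.py
```

```text
F [-3.91 -0.15  2.1 ] [0.44 0.29 0.44] pos [ 0.4838 -0.1391  0.0179] case px shift [-0.054  0.02 ] t 18.05
```

Firm contact: 3.9 N at x = 0.4838, about 67 mm of ramp under the foot (ramp height about 4.1 mm, agreeing with the rock depth), and the case hasn't moved. I'll back off and go above the corner.

>>> step_arm(
  turn=[
    [0, 0, 0],
    [0, 0, 0],
    [0, 0, 0],
    [0, 0, 0],
    [0, 0, 0],
    [0, 0, 0],
    [0, 0, 0],
    [0, 0, 0],
    [0, 0, 0],
    [0, 0, 0],
  ],
  delta_pos=[
    [0, 0.005, 0],
    [0, 0.015, 0],
    [0, 0.015, -0.03],
    [0, 0.015, -0.07],
    [0, -0.01, -0.09],
    [0, -0.05, -0.09],
    [0, -0.083, -0.08],
    [0, -0.083, -0.065],
    [0, -0.083, -0.06],
    [0, -0.083, -0.06],
  ],
  jaw=[255, 255, 255, 255, 255, 255, 255, 255, 255, 255],
)

```text
t: 19.05
tool_pos: [0.5653, -0.1382, 0.0771]
tool_rot: [3.139, 0.0, -1.56]
contact_force: [-0.1, -0.6, 0.0]
grip_width: 0.007
```

```bash
python3 chk.py
```

```text
F [ 0.31  0.2  -0.14] [0.48 0.41 0.46] pos [ 0.5669 -0.1383  0.0783] case px shift [-0.054  0.034] t 19.45
```

>>> step_arm(
  turn=[
    [0, 0, 0],
    [0, 0, 0],
    [0, 0, 0],
    [0, 0, 0],
    [0, 0, 0],
    [0, 0, 0],
    [0, 0, 0],
    [0, 0, 0],
    [0, 0, 0],
    [0, 0, 0],
  ],
  delta_pos=[
    [0, 0, 0.003],
    [0, 0, 0.005],
    [0, 0, 0.006],
    [0, 0, 0.0065],
    [0, 0, 0.007],
    [0, 0, 0.0072],
    [0, 0, 0.0074],
    [0, 0, 0.0075],
    [0, 0, 0.0075],
    [0, 0, 0.0075],
  ],
  jaw=[255, 255, 255, 255, 255, 255, 255, 255, 255, 255],
)

```text
t: 20.45
tool_pos: [0.5669, -0.1383, 0.0707]
tool_rot: [-3.142, -0.0, -1.56]
contact_force: [-2.7, -0.3, 6.8]
grip_width: 0.006
```

```bash
python3 chk.py
```

```text
F [-3.07 -0.08  6.31] [0.46 0.45 0.32] pos [ 0.5669 -0.1383  0.0707] case px shift [-0.045 -0.023] t 20.85
```

It holds 6.3 N with the tip at 0.0597, level with the case top; before wedging it dropped 4.5 mm under less. One last look.

Run:
```python
from h import *
a=grab('scene','scene2')['frame']; b=grab('wrist','w9')['frame']
c=cv2.resize(a[130:250,220:380],(560,420),interpolation=cv2.INTER_CUBIC); cv2.imwrite('pics/fin.png',cv2.resize(np.hstack([c,b]),(800,300))[...,::-1])
print(sense()['contact_force'],sense()['tool_pos'])
```

```text
[-2.92245012 -0.46071086  5.61046922] [ 0.56690819 -0.1382971   0.07075302]
```

View pics/fin.png

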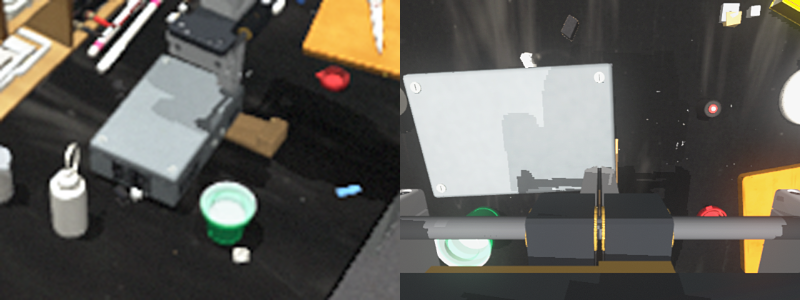

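The wedge sits under the front right foot (left half, about (262,130)), the fingertip is on the corner, and the cup, cap, bottle and drum are where they were. Handing in.

```bash
python3 -c "
from station import *
print(job_done()); print(sense()['t'],sense()['contact_force'])"
```

```text
the job is handed in; nothing more can be done
None
the job is handed in; nothing more can be done
```

The wooden wedge is under the case's short front right foot. I handed the job in at about 21 s with a fingertip still pressing on that corner.

- **Feeling the rock:** I pressed the corner with closed fingertips. It gave about 4.5 mm before the foot met the table. That press peaked at about 26 N down with about 12 N sideways, more than I meant. The case had not moved afterwards.
- **Lining up the wedge:** Its line missed the foot by about 29 mm, so I nudged it sideways by its flank first. It slid along the table and was never lifted or pinched.
- **Wedging:** I pushed it by the heel, thin end first, until the force rose from about 1.5 N to 3.9 N. That puts about 4.1 mm of ramp under the foot, which agrees with the depth of the rock.
- **Last checks:** Under 5.6–6.3 N the fingertip stopped at 59.7 mm, level with the case top, and the corner did not give. The case shifted less than 0.1 px in the top view, and the other objects looked untouched in the last picture.

Two things are less certain. The final press still carries about 3 N sideways. I could not see the foot resting on the ramp, so that contact is judged from force and geometry only.

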